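# Fetch the spacer out of the leaning cell holder with sprung tongs

### The job

A brass spacer has been left at the bottom of one of the two deep, leaning wells of the aluminium cell holder. Take the sprung tongs from their blue stand, squeeze them shut on the spacer down in its well, draw it out and set it down in the white weighing tray without dropping it, then hang the tongs back in the stand. Touch the spacer only with the tongs, and leave the black plug in the other well and the vial, red-capped bottle and dish beside the holder where they are.

Things in the scene. Friction and masses are not known exactly. Their poses are not given: they have to be found in the camera images.
- holder: Fixed aluminium cell holder: block 124 wide (its y) x 36 x 68 mm long on a grey base plate 105 x 136 x 8 mm, leaning 30 degrees from vertical towards its own -x side (the robot's side). Origin: centre of the underside of the base, on the worktop. Two wells run straight into the block; their axis, pointing out, is (-0.5, 0, 0.866) in this body's axes. Highest edge 86 mm above the worktop.
- well_left (a point): Centre of the mouth of the well on the holder's +y side, in the leaning upper face, 77 mm above the worktop, 33 mm from the block's middle. Each well is a rectangular pocket 42 mm along the holder's y, 16 mm across, 58 mm deep along its axis, with a flat floor square to it. Axes are the holder's (not leaning).
- well_right (a point): Centre of the mouth of the well on the holder's -y side, likewise, 33 mm from the middle of the block on the other side.
- spacer_center (a point): Centre of the loose brass spacer, a square bar 12 x 12 x 24 mm, about 25 g. It stands on the floor of either well, its z along the well axis, its faces square to the well, against the lower (robot-side) wall, so 2 mm off the well's middle plane, and up to 3 mm off centre along the holder's y. Its top is 34 mm below the mouth.
- spacer: The same spacer; origin at the centre of its lower end, 12 mm below spacer_center along its z.
- plug_center (a point): Centre of the loose black plastic plug of the same size (12 x 12 x 24 mm), standing in the same way in the other well; it stays there.
- tongs: Loose sprung steel tongs, 119 mm long, 81 g, hanging upright in the stand. Origin: centre of the underside of the cross-bar (28 x 60 x 6 mm, the 60 along the tongs' y). z points up along the tongs. The cross-bar cannot enter a well or the stand's opening: resting square on the holder's leaning face it leaves the tips 3 mm above the well floor. A half turn about z makes no difference.
- tongs_grip (a point): Point midway between the two orange grip pads (20 mm wide along x, 32 mm high, 46 mm over the outsides at rest), 50 mm above the underside of the cross-bar: where to grip, fingers closing along the tongs' y. Axes as the tongs. Lightly squeezed (43 to 44 mm over the pads) the tongs are carried open; the pads are 32 mm over when the tips close on 12 mm.
- tongs_tip (a point): Point midway between the two leg tips, 55 mm below the underside of the cross-bar (105 mm below tongs_grip). The legs are 4 mm thick along y, 7 mm wide along x; at rest they stand 26 mm apart inside, 34 mm over the outsides. Squeezing the pads slides the legs together, always parallel and by as much as the pads.
- jaw_left (a joint): How far the leg on the tongs' +y side has been squeezed inwards: 0 at rest, 0.007 m when both legs hold a 12 mm part, at most 0.011. Its spring pushes outward with 5 N at rest and 6.8 N at 0.007.
- jaw_right (a joint): The same for the leg on the -y side.
- stand: Fixed stand for the tongs: blue rectangular tube, 34 x 66 mm outside and 70 mm high, on a grey 75 x 95 x 8 mm base plate. Origin: centre of its underside. Its upright opening is 16 mm (along its x) by 44 mm (along its y); the tongs' legs hang inside it and the cross-bar rests on its rim, the tongs' y along the stand's y.
- stand_mouth (a point): Centre of the stand's opening at the height of its rim, 70 mm above the worktop; the origin of the tongs hangs here, give or take 4 mm.
- tray: Fixed open white weighing tray, 100 x 85 mm (its x, y), 16 mm high, walls and floor 3 mm. Origin: centre of its underside, on the worktop.
- vial: Bystander: small glass vial with a dark blue cap, 22 mm wide, 46 mm high, standing beside the holder. Origin at the centre of its foot.
- dropper: Bystander: small white bottle with a red cap, 34 mm wide, 75 mm high, standing beside the holder. Origin at the centre of its foot.
- dish: Bystander: closed whitish dish, 61 mm wide, 16 mm high, lying behind the holder. Origin at the centre of its underside.
Not all that is in view belongs to the job. Of the things that look like the tongs, the middle-sized one is meant.

How it is judged:
On the way, in this order (a step that is already met when the one before it is completed fails the run):
1. the tongs are lifted out of the stand (z of tongs_tip in the frame of stand above 0.075 m), for 0.1 s.
2. the spacer is drawn clear of its well in the tongs (height (world z) of spacer_center above 0.098 m and contact force between tongs and spacer above 0.3 N), for 0.1 s.
3. the spacer rests in the tray, let go by the tongs (x of spacer_center in the frame of tray between -0.044 and 0.044 m and y of spacer_center in the frame of tray between -0.037 and 0.037 m and z of spacer_center in the frame of tray below 0.022 m and linear speed of spacer below 0.03 m/s and contact force between tongs and spacer below 0.05 N), for 0.2 s.
At the end, for the whole second after the job is handed in: The spacer is at rest in the white tray (centre inside the walls, under 22 mm above its underside); the tongs hang at rest in the stand, cross-bar on the rim, within 15 mm of its middle and upright to 7 degrees; the black plug is in its well, within 12 mm of where it was (x of spacer_center in the frame of tray between -0.044 and 0.044 m and y of spacer_center in the frame of tray between -0.037 and 0.037 m and z of spacer_center in the frame of tray below 0.022 m and linear speed of each of spacer, tongs below 0.03 m/s and horizontal distance between tongs_grip and stand_mouth below 0.015 m and z of tongs_grip in the frame of stand between 0.112 and 0.128 m and angle between tongs's own z axis and vertical below 0.12 rad and distance of plug_center from where it was at the start of the episode below 0.012 m); the robot touches nothing.
It fails at once if the robot's fingers touch the spacer (contact force between the fingers and spacer above 0.3 N).
It fails at once if the spacer is dropped or flung (faster than 0.9 m/s) (linear speed of spacer above 0.9 m/s).
It fails at once if the black plug is moved out of place by more than 20 mm (distance of plug_center from where it was at the start of the episode above 0.02 m).
It fails at once if the vial, the red-capped bottle or the dish is shifted more than 25 mm or tipped over (distance of any of vial, dropper, dish from where it was at the start of the episode above 0.025 m or angle between any of vial, dropper, dish's own z axis and vertical above 0.5 rad).
It also fails if it takes over 53 s, if anything falls off the work surface, if the arm or the gripper's body presses on something with over 40 N, if the wrist force passes 120 N, or if a joint passes its speed limit or range.

### The arm

A 7-joint arm with a two-finger parallel gripper is mounted at the origin on a cart in front of the work surface, level with it; the furniture and walls round the work are solid. World frame = base frame: x ahead of the robot, y to its left, z up, the work surface at z = 0. Lengths are in m, angles in rad, forces in N, time in s.
With the tool pointing down it reaches from about 0.4 to 0.85 m from the base axis. Payload 4.5 kg.
Tool frame: the origin (TCP) lies between the finger pads; the fingertips stand 11 mm ahead of it and the grasp point (between the pads) lies 8 mm behind it (r.nose_length is the distance from the TCP to the fingertips, in m); z points along the fingers, y is the line along which they close (so a half turn about z gives the same grasp; the last joint's range is limited). The gripper opens to 88 mm and grips with 3 to 60 N. Pads are 18 mm wide; open, the fingers measure 123 mm over their backs; the gripper's body (75 mm by 187 mm) begins 45 mm behind the grasp point.
Start: joints at [-1.069, 0.689, -0.195, 1.565, 0.157, 0.902, -0.215], TCP at [0.282, 0.558, 0.25] pointing down, gripper open.
Joint ranges: [-3.01, 3.01], [-0.46, 2.08], [-1.47, 1.51], [0.13, 2.56], [-1, 4.14], [0.04, 2.09], [-2.66, 2.66]. Speed limits (rad/s): [2.57, 2.57, 3.14, 3.14, 3.14, 3.14, 3.14].

### API

Orientations are given as a unit quaternion [x, y, z, w].
In Python, from plant import get_state, snapshot, camera_model, r gives the robot as it stands.
- The arm moves only by the shell command python3 -m inch 'ROWS' [FORCE]. ROWS is text: rows parted by semicolons, each of 7 numbers parted by spaces: the opening, from -1 (shut) to 1 (fully open), then the shift along the tool's x, y, z in m, then the turn, a rotation vector about the tool's x, y, z in rad. A call has 1 to 20 rows; each row shifts and turns the commanded pose from where the row before left it, along the tool's axes as they then stand; what a row does not reach is not made up. A row lasts 1/12 s, in which the tool goes at most 41.7 mm and 7.16 degrees, less where a joint would pass 70% of its speed; a pose out of reach is approached as far as the arm can. A call is refused whole if a number of a shift passes 0.0417 or a number of a turn 0.125, either way. A call with a gripper value outside its range is refused whole. The fingers move at their own pace and stop on an object; FORCE is the grip in N (left out, the last holds). Time passes only in rows, so rows that do not move let the fingers close. It gives the time, the measured TCP pose, the force, the opening and the grip force at its end, in the units of the state.
- get_state(): the state, without advancing time (a new reading comes with each control period).
- snapshot(name): name is "scene" or "top" or "wrist"; returns (picture, depth): 420x560x3 uint8, red, green, blue; 420x560 float32, m along the optical axis (not along the pixel's ray), 0 where there is no reading.
- camera_model(name): a dict with "intrinsics" (3x3 intrinsics, pixels), "view" (4x4, takes a point from world to camera coordinates). Camera axes: x right, y down, z forward; pixel columns grow to the right and rows downward; lengths in m; the calibration is good to about 2 mm. The wrist camera is an equidistant fisheye: a pixel r from the principal point sees the ray r / f radians off the axis. A picture is of the moment at which its call begins: read the wrist's pose just before it. camera_model takes no time and is no camera call; for the wrist camera it gives the pose at the moment of the call.
- r.finish_job(): hands the job in; it is judged then, once.
The state is a dict: "clock": time; "q": joint angles; "qd": joint speeds; "joint_torque": joint torques, N m; "tool_pos": TCP position; "eef_rot": TCP orientation; "contact_force": force on the tool from outside, world axes, zero at the start; "moment": the same for the moment, N m; "opening": opening from 0.0 (shut) to 1.0 (fully open); "finger_force": force on a finger pad.
Only numpy, scipy, OpenCV 4.12 (cv2) and the standard library are available. Lean on these libraries where they do the work, as an engineer would, in place of code of your own. Each camera call takes 0.05 s, during which the arm holds its last target. There are 200 camera calls.

## Working session

There is one attempt and no reset: what is moved stays moved. The work goes in short steps, Python scripts to look and compute and a shell command to move; the robot and the scene stay as the last step left them, time stands still between calls to the robot, and variables do not carry over. Pictures are saved under pics/ and viewed, at most 10 in all, crops included, and the job is handed in when it is done.

```bash
ls; mkdir -p pics; python3 - <<'E'
from plant import *
import cv2,numpy as np
s=get_state();print(s['clock'],s['tool_pos'],s['eef_rot'],s['opening'])
for n in("scene","top"):
    p,d=snapshot(n);cv2.imwrite(f'pics/{n}.png',p[:,:,::-1]);np.save(f'{n}.npy',d)
    m=camera_model(n);print(n,m['intrinsics'],m['view'])
E
```

```text
pics
0.0 [0.28158496 0.55727692 0.24891966] [ 2.31721606e-01  9.72781712e-01 -9.04145118e-04 -1.45720104e-04] 0.9999977275921023
scene [[501.0358591    0.         276.68319639]
 [  0.         501.0358591  205.63729252]
 [  0.           0.           1.        ]] [[ 0.85387954 -0.52046884  0.00138495 -0.39794035]
 [-0.26411067 -0.43558897 -0.86052763  0.2912114 ]
 [ 0.44848109  0.73442115 -0.50940188  0.67797897]
 [ 0.          0.          0.          1.        ]]
top [[530.25161478   0.         275.20280867]
 [  0.         530.25161478 211.50756255]
 [  0.           0.           1.        ]] [[-0.1742285  -0.98470333 -0.00194556  0.21401189]
 [-0.95858624  0.17005885 -0.22845656  0.54503887]
 [ 0.2252928  -0.03793866 -0.97355216  0.85294928]
 [ 0.          0.          0.          1.        ]]
```

View pics/top.png

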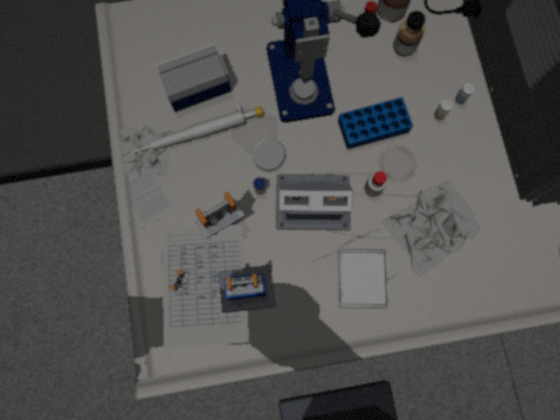

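View pics/scene.png

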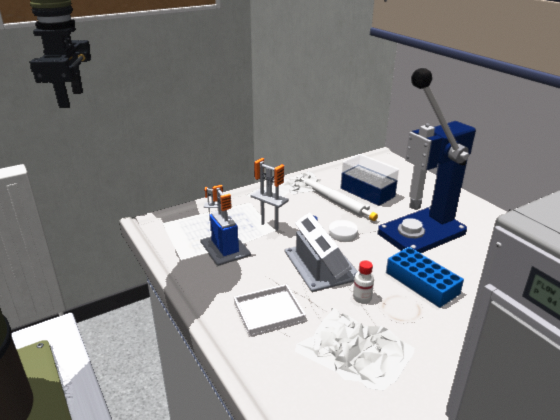

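The top view shows the stand with tongs at about (245,288), the holder at (315,202), the tray at (363,278), and a larger decoy at (218,215). I'll enlarge that area.

```bash
python3 - <<'E'
import cv2
p=cv2.imread('pics/top.png')
c=cv2.resize(p[160:320,195:395],None,fx=4,fy=3.75,interpolation=cv2.INTER_CUBIC)
c=cv2.resize(p[165:315,195:395],None,fx=4,fy=4,interpolation=cv2.INTER_CUBIC)
c=cv2.convertScaleAbs(c,alpha=1.4)
cv2.imwrite('pics/topc.png',c)
E
```

```text
(no output)
```

View pics/topc.png

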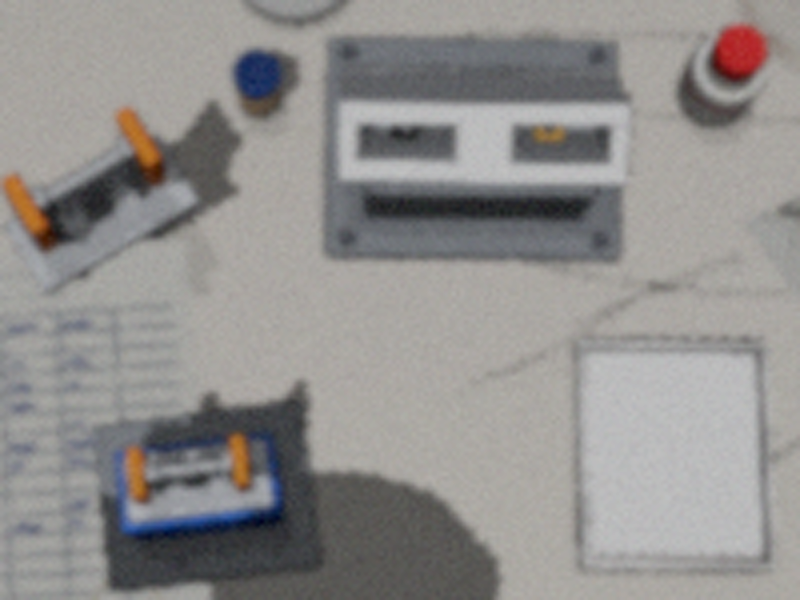

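The yellow spacer is in the image-right well, which is the holder's −y side, at crop (549,133). The plug is in the left one. I'll fit planar poses from the corners.

```bash
cat > h.py <<'E'
import numpy as np
from scipy.optimize import least_squares
from scipy.spatial.transform import Rotation as R
def proj(m,P):
    V=np.array(m['view']);K=np.array(m['intrinsics']);c=P@V[:3,:3].T+V[:3,3];u=c@K.T;return u[:,:2]/u[:,2:]
def fit(m,loc,pix,x0):
    loc=np.array(loc,float);pix=np.array(pix,float)
    def f(v):
        P=loc@R.from_euler('z',v[2]).as_matrix().T+[v[0],v[1],0];return (proj(m,P)-pix).ravel()
    s=least_squares(f,x0,loss='soft_l1');print(np.round(s.x,4),'deg',round(np.degrees(s.x[2]),2));print(np.round(s.fun.reshape(-1,2),1).tolist());return s.x
E
python3 - <<'E'
from h import *
from plant import *
m=camera_model('top')
def C(l): return [((a+.5)/4-.5+195,(b+.5)/4-.5+165) for a,b in l]
def rect(x,y,z): return [(x/2,y/2,z),(x/2,-y/2,z),(-x/2,-y/2,z),(-x/2,y/2,z)]
print('stand');fit(m,rect(.075,.095,.008)+rect(.034,.066,.07),C([(98,425),(308,402),(322,568),(110,588),(115,452),(275,435),(281,517),(122,534)]),[.4,.2,0])
print('pads');fit(m,[(0,.02,.136),(0,-.02,.136)],C([(133,455),(237,440)]),[.4,.2,0])
print('tray');fit(m,rect(.1,.085,.016),C([(575,342),(764,342),(770,568),(583,568)]),[.4,0,0])
# face: centre mouth offset from holder origin unknown a: estimate separately
print('base');fit(m,rect(.105,.136,.008),C([(328,38),(616,42),(622,258),(325,257)]),[.5,0,0])
c,s=.866*.018,.009
print('face (mouth centre)');fit(m,[(c,.062,.086),(c,-.062,.086),(-c,-.062,.068),(-c,.062,.068)],C([(338,100),(630,100),(628,184),(338,181)]),[.5,0,0])
print('spacertop');fit(m,[(0,0,.077-.034*.866)],C([(549,133)]),[.5,0,0])
E
```

```text
stand
[ 0.4571  0.188  -0.0749] deg -4.29
[[-0.8, -0.5], [-0.5, -0.0], [0.2, 0.7], [-0.6, 1.2], [0.6, -0.4], [-0.0, -0.1], [0.4, -0.1], [0.4, -0.3]]
pads
[ 0.465   0.1886 -0.0318] deg -1.82
[[0.1, -0.0], [-0.1, 0.0]]
tray
[ 0.439  -0.0178 -0.1778] deg -10.19
[[-0.2, -0.2], [0.1, -0.1], [1.2, 0.2], [-0.8, 0.0]]
base
[ 0.5934  0.042  -0.1844] deg -10.56
[[-0.5, -0.2], [0.4, -0.6], [0.2, 0.6], [-0.2, 0.2]]
face (mouth centre)
[ 0.5787  0.0448 -0.1799] deg -10.31
[[0.2, 0.0], [0.1, 0.3], [-0.3, -0.4], [0.0, 0.1]]
spacertop
[0.5845 0.012  0.    ] deg 0.0
[[0.0, -0.0]]
```

```bash
cat >> h.py <<'E'
def goto(pos,yd,zd):
    "tool delta to TCP pos, tool y along yd, z along zd"
    from plant import get_state
    s=get_state();p=np.array(s['tool_pos']);q=R.from_quat(s['eef_rot'])
    z=np.array(zd,float);z/=np.linalg.norm(z);y=np.array(yd,float);y-=z*(y@z);y/=np.linalg.norm(y)
    best=min((R.from_matrix(np.c_[np.cross(k*y,z),k*y,z]) for k in(1,-1)),key=lambda t:(q.inv()*t).magnitude())
    rv=(q.inv()*best).as_rotvec();d=np.array(pos)-p
    print('t',round(s['clock'],2),'p',np.round(p,4),'open',round(s['opening'],3),'F',np.round(s['contact_force'],1),'ff',np.round(s['finger_force'],1))
    print(' turn',np.round(rv,4),'| shift before turn',np.round(q.inv().apply(d),4),'| after turn',np.round(best.inv().apply(d),4))
E
python3 - <<'E'
from h import *
from plant import *
d=np.load('top.npy');m=camera_model('top');K=np.array(m['intrinsics']);V=np.array(m['view'])
v,u=np.mgrid[160:320,190:400];z=d[160:320,190:400]
P=np.stack([(u-K[0,2])/K[0,0]*z,(v-K[1,2])/K[1,1]*z,z],-1);W=(P-V[:3,3])@V[:3,:3]
a=(u<248)&(v<240)&(W[...,2]>.06);print('decoy',W[a].min(0),W[a].max(0))
a=(v>265)&(u<275)&(W[...,2]>.09)&(z>0);w=W[a];print('tongs',w.min(0),w.max(0),len(w))
for k in(1,-1):
    g=w[(w[:,2]>.125)&(k*(w[:,1]-.188)>0)];print(len(g),g.mean(0),np.median(g,0))
a=(v>265)&(u<275)&(W[...,2]>.09);
goto([.459,.188,.25],[-np.sin(-.075),np.cos(.075),0],[0,0,-1])
E
python3 -m inch '1 0 0 0 0 0 -0.1; 1 0 0 0 0 0 -0.1; 1 0 0 0 0 0 -0.1; 1 0 0 0 0 0 -0.09'
```

```text
decoy [0.36759041 0.15040928 0.07071808] [0.60484218 0.25108868 0.9553247 ]
tongs [0.44650683 0.1644598  0.09127396] [0.46765943 0.21202617 0.14138822] 252
99 [0.45799872 0.20348899 0.13514552] [0.45788865 0.20584399 0.13643102]
96 [0.45639293 0.17273485 0.13514522] [0.45655967 0.17026291 0.13601547]
t 0.1 p [0.2816 0.5574 0.249 ] open 1.001 F [ 0.1  0.8 -0.5] ff 0.0
 turn [-1.600e-03 -2.000e-04 -3.927e-01] | shift before turn [-0.3248 -0.2497 -0.0005] | after turn [-0.2045 -0.355  -0.001 ]
clock: 0.43
tool_pos: [0.2817, 0.5575, 0.2493]
eef_rot: [0.036, 0.999, -0.001, -0.0]
contact_force: [1.0, 0.3, 0.2]
opening: 0.998
finger_force: 0.0
```

```bash
python3 -m inch '1 -0.017 -0.0296 0 0 0 0;1 -0.017 -0.0296 0 0 0 0;1 -0.017 -0.0296 0 0 0 0;1 -0.017 -0.0296 0 0 0 0;1 -0.017 -0.0296 0 0 0 0;1 -0.017 -0.0296 0 0 0 0;1 -0.017 -0.0296 0 0 0 0;1 -0.017 -0.0296 0 0 0 0;1 -0.017 -0.0296 0 0 0 0;1 -0.017 -0.0296 0 0 0 0;1 -0.017 -0.0296 0 0 0 0;1 -0.017 -0.0296 0 0 0 0;1 0 0 0 0 0 0;1 0 0 0 0 0 0'
python3 - <<'E'
from plant import *
from h import *
import cv2
goto([.4573,.188,.112],[.06,1,0],[0,0,-1])
m=camera_model('wrist');p,d=snapshot('wrist');print(m)
cv2.imwrite('pics/w1.png',cv2.convertScaleAbs(p[:,:,::-1],alpha=1.3))
E
```

```text
clock: 1.6
tool_pos: [0.4583, 0.1854, 0.2494]
eef_rot: [0.042, 0.999, -0.001, -0.0]
contact_force: [-0.1, 0.8, 0.9]
opening: 1.002
finger_force: 0.0
t 1.6 p [0.4583 0.1854 0.2494] open 1.002 F [-0.1  0.8  0.9] ff 0.0
 turn [-0.0012 -0.0004 -0.0231] | shift before turn [0.0012 0.0027 0.1374] | after turn [0.0012 0.0025 0.1374]
{'intrinsics': array([[325.1922621 ,   0.        , 277.1308452 ],
       [  0.        , 325.1922621 , 206.55411738],
       [  0.        ,   0.        ,   1.        ]]), 'view': array([[ 0.08270055,  0.99657376, -0.00116728, -0.22274299],
       [ 0.9518866 , -0.07864527,  0.29618714, -0.46284225],
       [ 0.29508053, -0.02560596, -0.95512921,  0.25865888],
       [ 0.        ,  0.        ,  0.        ,  1.        ]])}
```

View pics/w1.png

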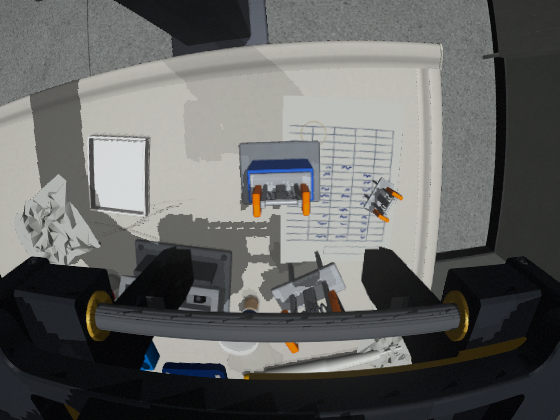

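Wrist view: the tongs' pads are at about (257,201) and (306,199). I'll segment the orange and use depth to get the tongs' centre and yaw.

```bash
cat >> h.py <<'E'
def wristcloud():
    from plant import snapshot,camera_model
    m=camera_model('wrist');p,d=snapshot('wrist');K=np.array(m['intrinsics']);V=np.array(m['view'])
    v,u=np.mgrid[0:420,0:560];x=(u-K[0,2])/K[0,0];y=(v-K[1,2])/K[1,1];t=np.hypot(x,y)+1e-9
    k=np.tan(np.minimum(t,1.5))/t;P=np.stack([x*k*d,y*k*d,d],-1);return p,d,(P-V[:3,3])@V[:3,:3]
E
python3 - <<'E'
from h import *
p,d,W=wristcloud();p=p.astype(int)
o=(p[...,0]>120)&(p[...,0]>2*p[...,2])&(p[...,0]>1.3*p[...,1])&(d>0)
v,u=np.mgrid[0:420,0:560]
for a in(u<281,u>281):
    w=W[o&a&(u>240)&(u<325)&(v<225)&(v>175)];print(len(w),np.percentile(w,[2,50,98],axis=0).round(4).tolist())
# white holder/others: stand rim (blue)
b=(p[...,2]>90)&(p[...,2]>1.5*p[...,0])&(u>235)&(u<330)&(v<215)&(v>150)
w=W[b];print(len(w),np.percentile(w,[2,50,98],axis=0).round(4).tolist())
E
```

```text
161 [[0.4477, 0.1659, 0.1337], [0.4569, 0.1688, 0.1354], [0.4661, 0.1716, 0.1367]]
162 [[0.4497, 0.2059, 0.1336], [0.4588, 0.2086, 0.1352], [0.4683, 0.2113, 0.1365]]
377 [[0.4402, 0.1567, 0.0068], [0.4438, 0.195, 0.0693], [0.4827, 0.2275, 0.0725]]
```

```bash
python3 -c "
from h import *
goto([.4579,.1887,.112],[.05,1,0],[0,0,-1])"
python3 -m inch '1 -0.0001 0.0033 0.02 0 0 -0.033;1 0 0 0.02 0 0 0;1 0 0 0.02 0 0 0;1 0 0 0.02 0 0 0;1 0 0 0.02 0 0 0;1 0 0 0.02 0 0 0;1 0 0 0.0174 0 0 0;1 0 0 0 0 0 0;1 0 0 0 0 0 0;1 0 0 0 0 0 0'
python3 -c "
from h import *
goto([.4579,.1887,.112],[.05,1,0],[0,0,-1])"
```

```text
t 1.7 p [0.4572 0.1888 0.2496] open 1.003 F [0.4 0.4 0.2] ff 0.0
 turn [ 0.0009 -0.0005 -0.027 ] | shift before turn [-8.000e-04 -1.000e-04  1.376e-01] | after turn [-0.0007 -0.      0.1376]
clock: 2.53
tool_pos: [0.4579, 0.1925, 0.113]
eef_rot: [0.021, 1.0, 0.001, 0.0]
contact_force: [0.2, 0.4, 1.0]
opening: 1.003
finger_force: 0.0
t 2.53 p [0.4579 0.1925 0.113 ] open 1.003 F [0.2 0.4 1. ] ff 0.0
 turn [0.0011 0.0006 0.007 ] | shift before turn [-0.0002 -0.0038  0.001 ] | after turn [-0.0002 -0.0038  0.001 ]
```

```bash
python3 -m inch '1 0 -0.0038 0.001 0 0 0;1 0 0 0 0 0 0;1 0 0 0 0 0 0;0.04 0 0 0 0 0 0;0.04 0 0 0 0 0 0;0.04 0 0 0 0 0 0;0.04 0 0 0 0 0 0;0 0 0 0 0 0 0;0 0 0 0 0 0 0;-0.01 0 0 0 0 0 0;-0.01 0 0 0 0 0 0;-0.01 0 0 0 0 0 0;-0.01 0 0 0 0 0 0' 25
python3 -c "
from h import *
goto([.4579,.1887,.112],[.05,1,0],[0,0,-1])"
```

```text
clock: 3.62
tool_pos: [0.4578, 0.1874, 0.1113]
eef_rot: [0.022, 1.0, 0.0, 0.0]
contact_force: [0.4, 0.7, 1.1]
opening: 0.495
finger_force: 5.3
t 3.62 p [0.4578 0.1874 0.1113] open 0.495 F [0.4 0.7 1.1] ff 5.3
 turn [0.0001 0.     0.0052] | shift before turn [-0.0001  0.0013 -0.0007] | after turn [-0.0001  0.0013 -0.0007]
```

```bash
python3 -m inch '-0.01 0 0 -0.008 0 0 0;-0.01 0 0 -0.015 0 0 0;-0.01 0 0 -0.015 0 0 0;-0.01 0 0 -0.015 0 0 0;-0.01 0 0 -0.015 0 0 0;-0.01 0 0 -0.015 0 0 0;-0.01 0 0 -0.015 0 0 0;-0.01 0 0 -0.015 0 0 0;-0.01 0 0 -0.015 0 0 0;-0.01 0 0 -0.015 0 0 0;-0.01 0 0 -0.015 0 0 0;-0.01 0 0 -0.01 0 0 0;-0.01 0 0 0 0 0 0;-0.01 0 0 0 0 0 0'
python3 - <<'E'
from h import *
yaw=-.1815;c,s=np.cos(yaw),np.sin(yaw)
Rh=R.from_euler('z',yaw).as_matrix();ax=Rh@[-.5,0,.866];hy=Rh@[0,1,0]
mouth=np.array([.5787,.0448,.077])+Rh@[0,-.033,0]
print('mouth',mouth,'axis',ax)
# holder base origin + predicted offset
goto(mouth+ax*(.14),hy,-ax)
E
```

```text
clock: 4.78
tool_pos: [0.4577, 0.1872, 0.2797]
eef_rot: [0.022, 1.0, 0.0, 0.0]
contact_force: [0.7, 0.3, -0.9]
opening: 0.495
finger_force: 5.3
mouth [0.57274333 0.01234206 0.077     ] axis [-0.49178702  0.09025257  0.866     ]
t 4.78 p [0.4577 0.1872 0.2797] open 0.495 F [ 0.7  0.3 -0.9] ff 5.3
 turn [ 0.036  -0.522   0.1333] | shift before turn [-0.0533 -0.16    0.0815] | after turn [-0.0239 -0.1513  0.1079]
```

```bash
python3 -m inch '-0.01 0 0 0 0.0051 -0.0746 0.019;-0.01 0 0 0 0.0051 -0.0746 0.019;-0.01 0 0 0 0.0051 -0.0746 0.019;-0.01 0 0 0 0.0051 -0.0746 0.019;-0.01 0 0 0 0.0051 -0.0746 0.019;-0.01 0 0 0 0.0051 -0.0746 0.019;-0.01 0 0 0 0.0051 -0.0746 0.019;-0.01 -0.003 -0.0189 0 0 0 0;-0.01 -0.003 -0.0189 0 0 0 0;-0.01 -0.003 -0.0189 0 0 0 0;-0.01 -0.003 -0.0189 0 0 0 0;-0.01 -0.003 -0.0189 0 0 0 0;-0.01 -0.003 -0.0189 0 0 0 0;-0.01 -0.003 -0.0189 0 0 0 0;-0.01 -0.003 -0.0189 0 0 0 0;-0.01 0 0 0.02 0 0 0;-0.01 0 0 0.02 0 0 0;-0.01 0 0 0.02 0 0 0;-0.01 0 0 0 0 0 0;-0.01 0 0 0 0 0 0'
cat >> h.py <<'E'
yaw=-.1815
Rh=R.from_euler('z',yaw).as_matrix();ax=Rh@[-.5,0,.866];hy=Rh@[0,1,0]
mouth=np.array([.5787,.0448,.077])+Rh@[0,-.033,0]
E
python3 - <<'E'
from h import *
from plant import *
import cv2
goto(mouth+ax*(.14),hy,-ax)
p,d=snapshot('wrist');cv2.imwrite('pics/w2.png',cv2.convertScaleAbs(p[:,:,::-1],alpha=1.3))
E
```

```text
clock: 6.45
tool_pos: [0.478, 0.0271, 0.2405]
eef_rot: [0.083, 0.969, -0.026, 0.233]
contact_force: [-0.5, 0.6, -1.6]
opening: 0.494
finger_force: 5.3
t 6.45 p [0.478  0.0271 0.2405] open 0.494 F [-0.5  0.6 -1.6] ff 5.3
 turn [-0.0072 -0.0504  0.0134] | shift before turn [-0.0038  0.0029  0.0494] | after turn [-0.0013  0.0025  0.0496]
```

View pics/w2.png

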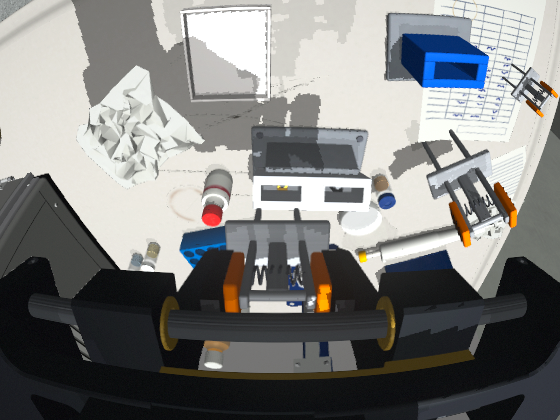

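The wrist view shows the tongs' leg tips at about (258,213) and (298,213). The spacer is yellow at (283,186) in its well and the plug is in the other one. Next I'll measure the face from the cloud and enlarge.

```bash
python3 - <<'E'
from h import *
import cv2
p,d,W=wristcloud()
c=cv2.resize(p[150:250,230:390,::-1],None,fx=5,fy=5,interpolation=cv2.INTER_CUBIC);cv2.imwrite('pics/w2c.png',cv2.convertScaleAbs(c,alpha=1.2))
np.savez('w2.npz',p=p,d=d,W=W)
L=(W-mouth)@np.c_[np.cross(hy,ax),hy,ax]  # across, y, out
q=p.astype(int);v,u=np.mgrid[0:420,0:560];reg=(u>245)&(u<375)&(v>168)&(v<212)
f=reg&(np.abs(L[...,2])<.006)&(q.min(-1)>150)
a=L[f];print('face',len(a),np.percentile(a,[1,50,99],axis=0).round(4).tolist())
A=np.c_[a[:,0],a[:,1],np.ones(len(a))];print('plane',np.linalg.lstsq(A,a[:,2],rcond=None)[0].round(4))
y=reg&(q[...,0]>q[...,2]*1.6)&(q[...,0]>90)&(u<310)
a=L[y];print('spacer',len(a),np.percentile(a,[2,50,98],axis=0).round(4).tolist(),u[y].min(),u[y].max(),v[y].min(),v[y].max())
E
```

```text
face 2631 [[-0.0187, -0.028, -0.0018], [-0.0021, 0.0322, -0.0], [0.0162, 0.094, 0.0017]]
plane [-0.0007 -0.0033  0.0001]
spacer 34 [[-0.0025, -0.0035, -0.0352], [-0.0001, 0.0022, -0.0337], [0.0021, 0.0067, -0.0327]] 277 286 185 189
```

View pics/w2c.png

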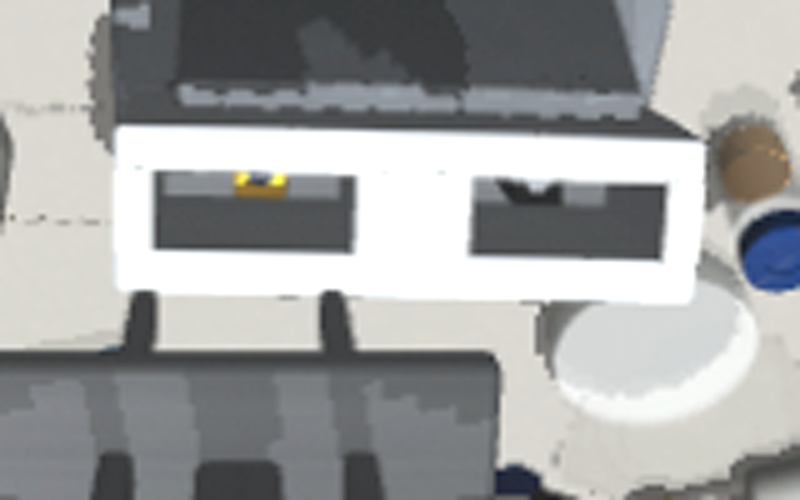

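```bash
cat >> h.py <<'E'
across=np.cross(hy,ax)
tgt=mouth+across*(-.0015)+hy*.0015
E
python3 - <<'E'
from h import *
from plant import *
z=np.load('w2.npz');W=z['W'];q=z['p'].astype(int);s=get_state()
T=(W-s['tool_pos'])@R.from_quat(s['eef_rot']).as_matrix()
v,u=np.mgrid[0:420,0:560]
dark=(q.max(-1)<110)
for lo,hi in((253,264),(292,302)):
    a=T[(u>lo)&(u<hi)&(v>=208)&(v<220)&dark&(T[...,2]>.06)&(T[...,2]<.12)];print(len(a),np.percentile(a,[5,50,95],axis=0).round(4).tolist())
o=(q[...,0]>150)&(q[...,0]>2*q[...,2])&(v>240)&(v<320)
for lo,hi in((215,250),(305,340)):
    a=T[o&(u>lo)&(u<hi)];print('pad',len(a),np.percentile(a,[5,50,95],axis=0).round(4).tolist())
goto(tgt+ax*.14,hy,-ax)
E
```

```text
66 [[0.0038, -0.0153, 0.0714], [0.0044, -0.0135, 0.0816], [0.0048, -0.0118, 0.0949]]
68 [[0.0011, 0.0124, 0.0722], [0.0044, 0.0137, 0.0841], [0.0048, 0.0155, 0.0945]]
pad 75 [[-0.0023, -0.0202, -0.0239], [0.0001, -0.0188, -0.0232], [0.0026, -0.0175, -0.0226]]
pad 250 [[-0.0015, 0.0167, -0.0243], [0.0041, 0.0186, -0.0234], [0.0097, 0.0206, -0.0224]]
t 6.55 p [0.4784 0.0277 0.242 ] open 0.49 F [-0.6  0.2 -0.4] ff 5.3
 turn [-0.0067 -0.0471  0.0141] | shift before turn [-0.0012  0.0038  0.0506] | after turn [0.0012 0.0034 0.0507]
```

```bash
sed -i 's/across\*(-.0015)/across*(-.0005)/' h.py
python3 -m inch '-0.01 0 0 0 -0.0067 -0.0471 0.0141;-0.01 0.0002 0.0034 0.01 0 0 0;-0.01 0 0 0.02 0 0 0;-0.01 0 0 0.02 0 0 0;-0.01 0 0 0 0 0 0;-0.01 0 0 0 0 0 0;-0.01 0 0 0 0 0 0;-0.01 0 0 0 0 0 0'
python3 -c "
from h import *
goto(tgt+ax*.14,hy,-ax)"
```

```text
clock: 7.22
tool_pos: [0.5039, 0.0271, 0.1997]
eef_rot: [0.087, 0.962, -0.023, 0.259]
contact_force: [0.5, -0.7, -0.4]
opening: 0.495
finger_force: 5.3
t 7.22 p [0.5039 0.0271 0.1997] open 0.495 F [ 0.5 -0.7 -0.4] ff 5.3
 turn [0.0009 0.0023 0.0008] | shift before turn [ 0.0009 -0.0006  0.0015] | after turn [ 0.0009 -0.0006  0.0015]
```

```bash
python3 -m inch '-0.01 0.0009 -0.0006 0.01 0 0.0023 0;-0.01 0 0 0.01 0 0 0;-0.01 0 0 0.01 0 0 0;-0.01 0 0 0.01 0 0 0;-0.01 0 0 0.01 0 0 0;-0.01 0 0 0.01 0 0 0;-0.01 0 0 0 0 0 0;-0.01 0 0 0 0 0 0;-0.01 0 0 0 0 0 0'
python3 -c "
from h import *
goto(tgt+ax*.0425,hy,-ax)"
```

```text
clock: 7.97
tool_pos: [0.5326, 0.021, 0.146]
eef_rot: [0.088, 0.962, -0.023, 0.257]
contact_force: [-1.0, 0.8, -0.8]
opening: 0.497
finger_force: 5.3
t 7.97 p [0.5326 0.021  0.146 ] open 0.497 F [-1.   0.8 -0.8] ff 5.3
 turn [ 0.0008 -0.0018 -0.0002] | shift before turn [-0.0007  0.0002  0.0378] | after turn [-0.0006  0.0003  0.0378]
```

No contact so far, and the tips are about 17 mm into the well. I'll carry on down.

```bash
python3 -m inch '-0.01 0 0 0.006 0 0 0;-0.01 0 0 0.006 0 0 0;-0.01 0 0 0.006 0 0 0;-0.01 0 0 0.006 0 0 0;-0.01 0 0 0.006 0 0 0;-0.01 0 0 0.004 0 0 0;-0.01 0 0 0.002 0 0 0;-0.01 0 0 0 0 0 0;-0.01 0 0 0 0 0 0;-0.01 0 0 0 0 0 0'
python3 -c "
from h import *
goto(tgt+ax*.0425,hy,-ax)"
```

```text
clock: 8.8
tool_pos: [0.5504, 0.0178, 0.115]
eef_rot: [0.087, 0.962, -0.023, 0.257]
contact_force: [-0.4, -1.0, -1.2]
opening: 0.497
finger_force: 5.3
t 8.8 p [0.5504 0.0178 0.115 ] open 0.497 F [-0.4 -1.  -1.2] ff 5.3
 turn [ 0.001  -0.0013 -0.0001] | shift before turn [-0.0004  0.0001  0.0019] | after turn [-0.0004  0.0001  0.0019]
```

```bash
python3 -m inch '-0.06 0 0 0 0 0 0;-0.1 0 0 0 0 0 0;-0.14 0 0 0 0 0 0;-0.18 0 0 0 0 0 0;-0.22 0 0 0 0 0 0;-0.25 0 0 0 0 0 0;-0.28 0 0 0 0 0 0;-0.32 0 0 0 0 0 0;-0.4 0 0 0 0 0 0;-0.5 0 0 0 0 0 0;-0.5 0 0 0 0 0 0;-0.5 0 0 0 0 0 0;-0.5 0 0 0 0 0 0' 28
python3 -c "
from h import *
goto(tgt+ax*.0425,hy,-ax)"
```

```text
clock: 9.88
tool_pos: [0.5504, 0.0178, 0.115]
eef_rot: [0.088, 0.962, -0.023, 0.257]
contact_force: [-2.2, 0.3, 3.3]
opening: 0.301
finger_force: 28.0
t 9.88 p [0.5504 0.0178 0.115 ] open 0.301 F [-2.2  0.3  3.3] ff 28.0
 turn [ 0.0009 -0.0011 -0.0002] | shift before turn [-0.0004  0.0002  0.0019] | after turn [-0.0004  0.0002  0.0019]
```

```bash
python3 -m inch '-0.5 0 0 0 0 0 0;-0.5 0 0 0 0 0 0;-0.5 0 0 0 0 0 0;-0.5 0 0 0 0 0 0;-0.5 0 0 0 0 0 0' 14
python3 - <<'E'
from h import *
import cv2
p,d,W=wristcloud();np.savez('w3.npz',p=p,d=d,W=W)
c=cv2.resize(p[140:320,200:360,::-1],None,fx=3.3,fy=3.3,interpolation=cv2.INTER_CUBIC);cv2.imwrite('pics/w3.png',cv2.convertScaleAbs(c,alpha=1.3))
E
```

```text
clock: 10.3
tool_pos: [0.5505, 0.0178, 0.1149]
eef_rot: [0.088, 0.962, -0.023, 0.257]
contact_force: [-1.8, 0.8, 2.7]
opening: 0.337
finger_force: 14.0
```

View pics/w3.png

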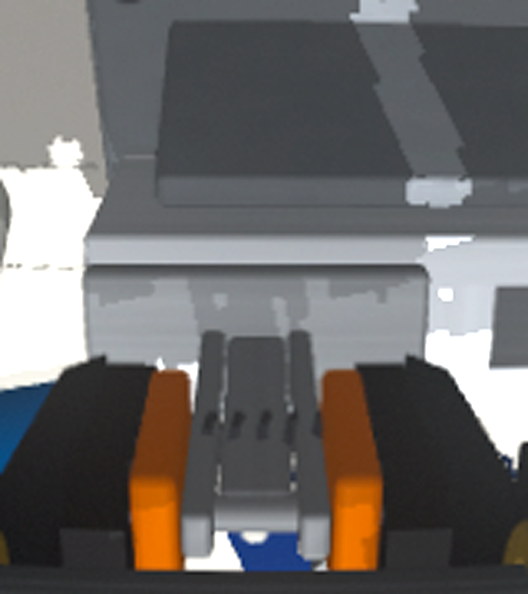

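The force–opening line extrapolates to about 31.5 mm over the pads at 6.8 N, so the spacer is held. The picture shows the cross-bar over the well and the pads closed evenly. I'll firm up the grip and draw it out.

```bash
python3 -m inch '-0.5 0 0 0 0 0 0;-0.5 0 0 0 0 0 0;-0.5 0 0 0 0 0 0;-0.5 0 0 -0.003 0 0 0;-0.5 0 0 -0.006 0 0 0;-0.5 0 0 -0.008 0 0 0;-0.5 0 0 -0.008 0 0 0;-0.5 0 0 -0.008 0 0 0;-0.5 0 0 -0.008 0 0 0;-0.5 0 0 -0.008 0 0 0;-0.5 0 0 -0.008 0 0 0;-0.5 0 0 -0.008 0 0 0;-0.5 0 0 -0.008 0 0 0;-0.5 0 0 -0.008 0 0 0;-0.5 0 0 -0.008 0 0 0;-0.5 0 0 -0.008 0 0 0;-0.5 0 0 -0.008 0 0 0;-0.5 0 0 -0.005 0 0 0;-0.5 0 0 0 0 0 0;-0.5 0 0 0 0 0 0' 26
python3 - <<'E'
from h import *
from plant import *
import cv2
t=-.178
p,d=snapshot('scene');cv2.imwrite('pics/s2.png',cv2.convertScaleAbs(cv2.resize(p[150:330,200:400,::-1],None,fx=3,fy=3),alpha=1.3))
goto([.439,-.0178,.23],[-np.sin(t),np.cos(t),0],[0,0,-1])
E
```

```text
clock: 12.02
tool_pos: [0.4967, 0.0277, 0.2105]
eef_rot: [0.088, 0.962, -0.023, 0.258]
contact_force: [0.3, -0.3, -1.5]
opening: 0.306
finger_force: 26.0
t 12.07 p [0.4967 0.0277 0.2102] open 0.307 F [ 0.9  0.2 -0.6] ff 26.0
 turn [ 1.000e-04  5.227e-01 -3.400e-03] | shift before turn [ 0.0322 -0.0551 -0.0414] | after turn [ 0.0487 -0.0549 -0.0198]
```

View pics/s2.png

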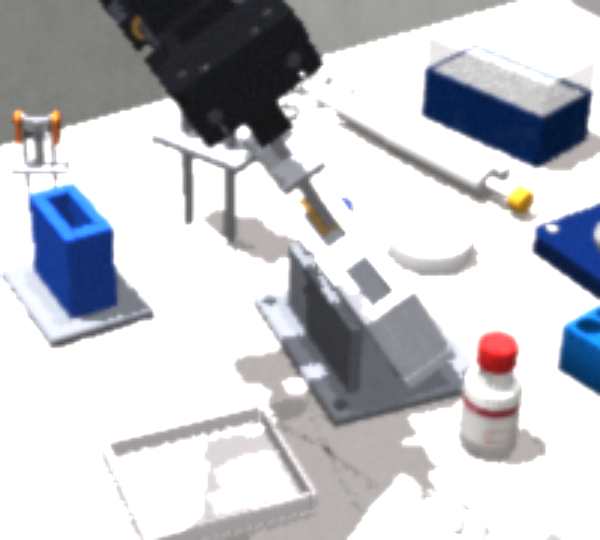

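The scene view shows the brass spacer between the legs at (315,213), clear of the well. I'll turn upright and carry it over the tray.

```bash
python3 -m inch '-0.5 0 0 -0.005 0 0.0523 0;-0.5 0 0 -0.005 0 0.0523 0;-0.5 0 0 -0.005 0 0.0523 0;-0.5 0 0 -0.005 0 0.0523 0;-0.5 0 0 0 0 0.0523 0;-0.5 0 0 0 0 0.0523 0;-0.5 0 0 0 0 0.0523 0;-0.5 0 0 0 0 0.0523 0;-0.5 0 0 0 0 0.0523 0;-0.5 0 0 0 0 0.0523 0;-0.5 0.009 -0.011 0 0 0 0;-0.5 0.009 -0.011 0 0 0 0;-0.5 0.009 -0.011 0 0 0 0;-0.5 0.009 -0.011 0 0 0 0;-0.5 0.004 -0.011 0 0 0 0;-0.5 0 0 0 0 0 0;-0.5 0 0 0 0 0 0;-0.5 0 0 0 0 0 0'
python3 - <<'E'
from h import *
t=-.178
goto([.439,-.0178,.105],[-np.sin(t),np.cos(t),0],[0,0,-1])
E
```

```text
clock: 13.57
tool_pos: [0.4534, -0.0252, 0.2173]
eef_rot: [0.094, 0.991, -0.017, 0.098]
contact_force: [-0.2, -0.4, -1.8]
opening: 0.303
finger_force: 26.0
t 13.57 p [ 0.4534 -0.0252  0.2173] open 0.303 F [-0.2 -0.4 -1.8] ff 26.0
 turn [-0.0166  0.1994 -0.0108] | shift before turn [0.0374 0.0063 0.1069] | after turn [0.0154 0.0047 0.1123]
```

```bash
python3 -m inch '-0.5 0 0 0 -0.004 0.0333 -0.002;-0.5 0 0 0 -0.004 0.0333 -0.002;-0.5 0 0 0 -0.004 0.0333 -0.002;-0.5 0 0 0 -0.004 0.0333 -0.002;-0.5 0 0 0 0 0.0333 -0.002;-0.5 0 0 0 0 0.0333 0;-0.5 0 0 0 0 0 0;-0.5 0 0 0 0 0 0;-0.5 0 0 0 0 0 0'
python3 - <<'E'
from h import *
from plant import *
t=-.178
print(get_state()['q'])
goto([.439,-.0178,.105],[-np.sin(t),np.cos(t),0],[0,0,-1])
E
```

```text
clock: 14.32
tool_pos: [0.4523, -0.0254, 0.2171]
eef_rot: [0.089, 0.996, -0.001, -0.0]
contact_force: [-0.4, 0.7, -1.8]
opening: 0.307
finger_force: 26.0
[ 0.34956676  0.58144416 -0.61354167  2.08793406  0.56084794  0.63934542
  0.7430991 ]
t 14.32 p [ 0.4523 -0.0254  0.2171] open 0.307 F [-0.4  0.7 -1.8] ff 26.0
 turn [-0.0016 -0.0008 -0.    ] | shift before turn [0.0144 0.0053 0.1121] | after turn [0.0145 0.0051 0.1121]
```

Upright. I'll shift over the tray centre and lower to about 7 mm above contact, then check.

```bash
python3 -m inch '-0.5 0.0072 0.0026 0 0 0 0;-0.5 0.0072 0.0026 0.01 0 0 0;-0.5 0 0 0.015 0 0 0;-0.5 0 0 0.015 0 0 0;-0.5 0 0 0.015 0 0 0;-0.5 0 0 0.015 0 0 0;-0.5 0 0 0.015 0 0 0;-0.5 0 0 0.012 0 0 0;-0.5 0 0 0.008 0 0 0;-0.5 0 0 0 0 0 0;-0.5 0 0 0 0 0 0;-0.5 0 0 0 0 0 0'
python3 - <<'E'
from h import *
from plant import *
t=-.178
goto([.439,-.0178,.105],[-np.sin(t),np.cos(t),0],[0,0,-1])
E
```

```text
clock: 15.32
tool_pos: [0.4388, -0.0179, 0.1128]
eef_rot: [0.089, 0.996, -0.001, -0.0]
contact_force: [0.7, -0.5, -0.7]
opening: 0.309
finger_force: 26.0
t 15.32 p [ 0.4388 -0.0179  0.1128] open 0.309 F [ 0.7 -0.5 -0.7] ff 26.0
 turn [-0.0015 -0.0008 -0.0001] | shift before turn [-0.0002  0.0001  0.0078] | after turn [-0.0002  0.0001  0.0078]
```

```bash
python3 -m inch '-0.5 0 0 0.003 0 0 0;-0.5 0 0 0.002 0 0 0;-0.5 0 0 0.001 0 0 0;-0.5 0 0 0 0 0 0;-0.5 0 0 0 0 0 0;-0.5 0 0 0 0 0 0' | grep -E 'pos|force'
python3 -m inch '-0.5 0 0 0.001 0 0 0;-0.5 0 0 0 0 0 0;-0.5 0 0 0 0 0 0;-0.5 0 0 0 0 0 0' | grep -E 'pos|force'
python3 -m inch '-0.5 0 0 0.001 0 0 0;-0.5 0 0 0 0 0 0;-0.5 0 0 0 0 0 0;-0.5 0 0 0 0 0 0' | grep -E 'pos|force'
```

```text
tool_pos: [0.4389, -0.0183, 0.1062]
contact_force: [0.5, -0.2, -1.5]
finger_force: 26.0
tool_pos: [0.4389, -0.0183, 0.1052]
contact_force: [0.3, -0.8, -0.7]
finger_force: 26.0
tool_pos: [0.4391, -0.0183, 0.1043]
contact_force: [0.2, -0.9, 3.6]
finger_force: 26.0
```

Contact with the tray floor. I'll release gently to the carrying width.

```bash
python3 -m inch '-0.36 0 0 0 0 0 0;-0.3 0 0 0 0 0 0;-0.28 0 0 0 0 0 0;-0.26 0 0 0 0 0 0;-0.24 0 0 0 0 0 0;-0.21 0 0 0 0 0 0;-0.17 0 0 0 0 0 0;-0.13 0 0 0 0 0 0;-0.09 0 0 0 0 0 0;-0.05 0 0 0 0 0 0;-0.01 0 0 0 0 0 0;-0.01 0 0 0 0 0 0;-0.01 0 0 0 0 0 0;-0.01 0 0 0 0 0 0;-0.01 0 0 -0.003 0 0 0;-0.01 0 0 -0.008 0 0 0;-0.01 0 0 -0.012 0 0 0;-0.01 0 0 -0.012 0 0 0;-0.01 0 0 -0.015 0 0 0;-0.01 0 0 -0.015 0 0 0'
python3 -m inch '-0.01 0 0 -0.02 0 0 0;-0.01 0 0 -0.02 0 0 0;-0.01 0 0 -0.025 0 0 0;-0.01 0 0 -0.025 0 0 0;-0.01 0 0 -0.015 0 0 0;-0.01 0 0 0 0 0 0;-0.01 0 0 0 0 0 0'
python3 - <<'E'
from h import *
from plant import *
import cv2
t=-.06
p,d=snapshot('scene');cv2.imwrite('pics/s3.png',cv2.convertScaleAbs(cv2.resize(p[90:330,180:400,::-1],None,fx=2.4,fy=2.4),alpha=1.1))
goto([.4575,.188,.28],[-np.sin(t),np.cos(t),0],[0,0,-1])
E
```

```text
clock: 18.15
tool_pos: [0.4386, -0.0182, 0.1699]
eef_rot: [0.089, 0.996, -0.001, -0.001]
contact_force: [0.5, -0.7, -1.8]
opening: 0.498
finger_force: 5.3
clock: 18.73
tool_pos: [0.4392, -0.0183, 0.2745]
eef_rot: [0.09, 0.996, -0.001, -0.0]
contact_force: [-0.0, -0.3, -1.9]
opening: 0.494
finger_force: 5.3
t 18.78 p [ 0.4386 -0.0184  0.2737] open 0.494 F [-0.2  0.2 -0.4] ff 5.3
 turn [-0.0023 -0.0022 -0.119 ] | shift before turn [ 0.0181  0.2065 -0.0067] | after turn [-0.0065  0.2072 -0.0063]
```

View pics/s3.png

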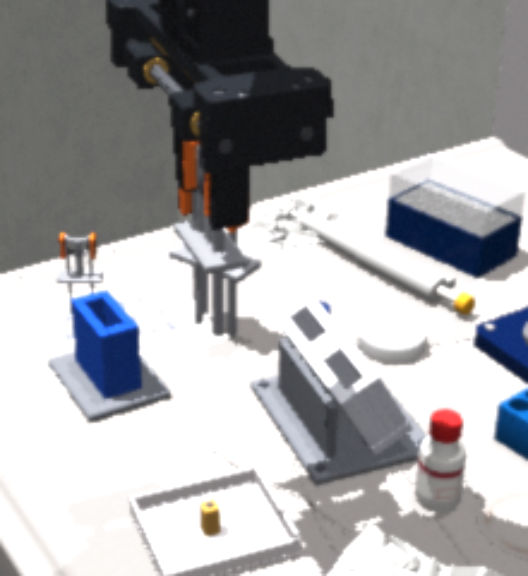

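The spacer stands in the tray at (210,518) and the tongs are clear. I'll move over the stand and measure its rim.

```bash
python3 -m inch '-0.01 0 0.008 0 0 0 -0.02;-0.01 0 0.017 0 0 0 -0.02;-0.01 0 0.02 0 0 0 -0.02;-0.01 0 0.02 0 0 0 -0.02;-0.01 0 0.02 0 0 0 -0.02;-0.01 0 0.02 0 0 0 -0.019;-0.01 0 0.02 0 0 0 0;-0.01 0 0.02 0 0 0 0;-0.01 0 0.02 0 0 0 0;-0.01 0 0.02 0 0 0 0;-0.01 0 0.012 0 0 0 0;-0.01 0 0.006 0 0 0 0;-0.01 0 0 0 0 0 0;-0.01 0 0 0 0 0 0;-0.01 0 0 0 0 0 0'
python3 - <<'E'
from h import *
from plant import *
import cv2
t=-.06
goto([.4575,.188,.28],[-np.sin(t),np.cos(t),0],[0,0,-1])
s=get_state();p,d,W=wristcloud();q=p.astype(int)
cv2.imwrite('pics/w4.png',cv2.convertScaleAbs(p[:,:,::-1],alpha=1.3))
b=(q[...,2]>70)&(q[...,2]>1.5*q[...,0])&(W[...,2]>.066)&(W[...,2]<.074)&(np.hypot(W[...,0]-.457,W[...,1]-.188)<.06)
w=W[b][:,:2].astype(np.float32);rc=cv2.minAreaRect(w*1000);print(len(w),rc)
print(np.percentile(W[b],[1,99],axis=0).round(4).tolist())
T=(W-s['tool_pos'])@R.from_quat(s['eef_rot']).as_matrix()
dk=(q.max(-1)<150)&(T[...,2]>.06)&(T[...,2]<.1)&(abs(T[...,0])<.015)&(abs(T[...,1])<.03)
for k in(1,-1):
    a=T[dk&(T[...,1]*k>.003)];print(len(a),np.percentile(a,[2,50,98],axis=0).round(4).tolist())
E
```

```text
clock: 20.03
tool_pos: [0.4576, 0.1827, 0.2732]
eef_rot: [0.03, 1.0, -0.002, -0.001]
contact_force: [0.4, -0.1, -1.0]
opening: 0.496
finger_force: 5.3
t 20.03 p [0.4576 0.1827 0.2732] open 0.496 F [ 0.4 -0.1 -1. ] ff 5.3
 turn [-0.0032 -0.0027 -0.0005] | shift before turn [ 0.0004  0.0053 -0.0068] | after turn [ 0.0004  0.0053 -0.0068]
1305 ((457.81768798828125, 188.638427734375), (65.11275482177734, 34.385528564453125), 86.97328186035156)
[[0.4405, 0.1566, 0.0675], [0.4749, 0.2208, 0.0712]]
76 [[-0.0008, 0.0126, 0.0707], [0.0034, 0.0142, 0.084], [0.004, 0.0165, 0.096]]
75 [[-0.0013, -0.0152, 0.0709], [0.0035, -0.013, 0.083], [0.004, -0.0114, 0.0946]]
```

View pics/w4.png

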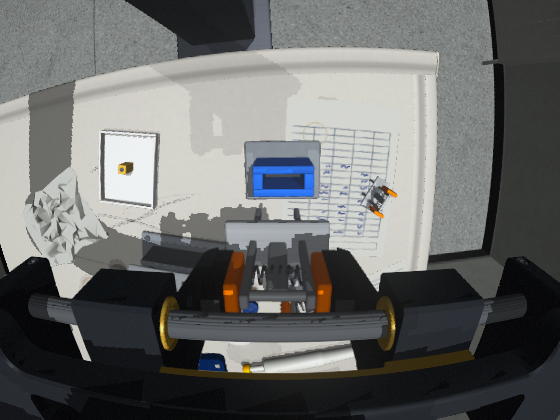

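The rim centre is at (0.4578, 0.1886), yaw −3°, and the legs are centred in the tool. I'll line up and then descend.

```bash
python3 -m inch '-0.01 0 0.0053 0.01 -0.003 -0.0027 0;-0.01 0 0 0.02 0 0 0;-0.01 0 0 0.02 0 0 0;-0.01 0 0 0.02 0 0 0;-0.01 0 0 0 0 0 0;-0.01 0 0 0 0 0 0;-0.01 0 0 0 0 0 0;-0.01 0 0 0 0 0 0'
python3 - <<'E'
from h import *
t=-.053
goto([.4578,.1884,.112],[-np.sin(t),np.cos(t),0],[0,0,-1])
E
```

```text
clock: 20.75
tool_pos: [0.4589, 0.1895, 0.205]
eef_rot: [0.03, 1.0, 0.001, 0.002]
contact_force: [-0.7, 0.3, -1.1]
opening: 0.497
finger_force: 5.3
t 20.75 p [0.4589 0.1895 0.205 ] open 0.497 F [-0.7  0.3 -1.1] ff 5.3
 turn [ 0.0026  0.0031 -0.0073] | shift before turn [ 0.0013 -0.0014  0.093 ] | after turn [ 0.001  -0.0012  0.093 ]
```

```bash
python3 -m inch '-0.01 0.001 -0.001 0.01 0.0026 0.0031 -0.007;-0.01 0 0 0.01 0 0 0;-0.01 0 0 0.01 0 0 0;-0.01 0 0 0.01 0 0 0;-0.01 0 0 0 0 0 0;-0.01 0 0 0 0 0 0;-0.01 0 0 0 0 0 0' | grep -E 'pos|force'
python3 -m inch '-0.01 0 0 0.01 0 0 0;-0.01 0 0 0.01 0 0 0;-0.01 0 0 0.01 0 0 0;-0.01 0 0 0.01 0 0 0;-0.01 0 0 0.006 0 0 0;-0.01 0 0 0.003 0 0 0;-0.01 0 0 0 0 0 0;-0.01 0 0 0 0 0 0;-0.01 0 0 0 0 0 0' | grep -E 'pos|force'
python3 - <<'E'
from h import *
t=-.053
goto([.4578,.1884,.112],[-np.sin(t),np.cos(t),0],[0,0,-1])
E
```

```text
tool_pos: [0.457, 0.1886, 0.1637]
contact_force: [-0.3, 0.3, -0.8]
finger_force: 5.3
tool_pos: [0.4572, 0.1885, 0.1151]
contact_force: [-0.6, 0.1, -1.7]
finger_force: 5.3
t 22.08 p [0.4572 0.1885 0.1151] open 0.494 F [-0.6  0.1 -1.7] ff 5.3
 turn [-0.0008 -0.0015  0.0003] | shift before turn [-0.0006 -0.0001  0.0031] | after turn [-0.0006 -0.0001  0.0031]
```

```bash
python3 -m inch '-0.01 0 0 0.0015 0 0 0;-0.01 0 0 0 0 0 0;-0.01 0 0 0 0 0 0;-0.01 0 0 0 0 0 0' | grep -E 'pos|force'
python3 -m inch '-0.01 0 0 0.0015 0 0 0;-0.01 0 0 0 0 0 0;-0.01 0 0 0 0 0 0;-0.01 0 0 0 0 0 0' | grep -E 'pos|force'
```

```text
tool_pos: [0.4571, 0.1883, 0.1135]
contact_force: [0.2, -0.3, -0.1]
finger_force: 5.3
tool_pos: [0.4569, 0.1883, 0.1118]
contact_force: [0.4, -0.3, -0.2]
finger_force: 5.3
```

```bash
python3 -m inch '-0.01 0 0 0.001 0 0 0;-0.01 0 0 0 0 0 0;-0.01 0 0 0 0 0 0;-0.01 0 0 0 0 0 0' | grep -E 'pos|force'
python3 -m inch '0.02 0 0 0 0 0 0;0.04 0 0 0 0 0 0;0.06 0 0 0 0 0 0;0.1 0 0 0 0 0 0;0.2 0 0 0 0 0 0;0.4 0 0 0 0 0 0;0.7 0 0 0 0 0 0;1 0 0 0 0 0 0;1 0 0 0 0 0 0;1 0 0 0 0 0 0;1 0 0 0 0 0 0;1 0 0 0 0 0 0;1 0 0 -0.005 0 0 0;1 0 0 -0.015 0 0 0;1 0 0 -0.025 0 0 0;1 0 0 -0.025 0 0 0;1 0 0 -0.025 0 0 0;1 0 0 -0.025 0 0 0;1 0 0 -0.02 0 0 0;1 0 0 0 0 0 0'
python3 - <<'E'
from h import *
p,d,W=wristcloud();q=p.astype(int)
o=(q[...,0]>120)&(q[...,0]>2*q[...,2])&(q[...,0]>1.3*q[...,1])&(W[...,2]>.12)&(W[...,2]<.16)&(np.hypot(W[...,0]-.458,W[...,1]-.1886)<.05)
for k in(1,-1):
    w=W[o&(k*(W[...,1]-.1886)>0)];print(len(w),np.percentile(w,[2,50,98],axis=0).round(4).tolist())
y=(q[...,0]>q[...,2]*1.8)&(q[...,0]>90)&(np.hypot(W[...,0]-.439,W[...,1]+.0178)<.05)&(W[...,2]<.05)
print('spacer',y.sum(),np.median(W[y],0) if y.any() else '')
E
```

```text
tool_pos: [0.4569, 0.1885, 0.111]
contact_force: [-1.4, -1.4, 4.0]
finger_force: 5.3
clock: 24.75
tool_pos: [0.4588, 0.1899, 0.2546]
eef_rot: [0.026, 1.0, 0.001, 0.002]
contact_force: [0.6, 0.8, -0.3]
opening: 1.001
finger_force: 0.0
142 [[0.4486, 0.2057, 0.1339], [0.4582, 0.2086, 0.1354], [0.467, 0.211, 0.1365]]
154 [[0.4464, 0.166, 0.1334], [0.4553, 0.1687, 0.1352], [0.4648, 0.1714, 0.137]]
spacer 58 [ 0.4358029  -0.01716653  0.02626151]
```

Tongs are hanging centred at the rim height they started from, the spacer stands in the tray (top at 26 mm), and the robot is clear.

```bash
python3 -m inch '1 0 0 0 0 0 0;1 0 0 0 0 0 0;1 0 0 0 0 0 0' | head -2; python3 -c "
from plant import r
print(r.finish_job())"
```

```text
clock: 25.05
tool_pos: [0.4566, 0.188, 0.2497]
the job is handed in; nothing more can be done
None
```

I handed the job in at 25 s with the spacer standing in the weighing tray, the tongs hanging back in the stand and the arm clear; the hand-in returned no verdict, and I didn't re-measure the plug, vial, bottle or dish at the end.

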